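# Empty the tipping tray and hold its slack pivot bolt

### The job

The pivot of the small tipping tray is slack, so the tray creeps back down whenever it is let go. Lift the tray by its red bar right up to its stop so that all three stone lumps slide into the grey box (do not handle the lumps themselves), then let go of the bar, reach down into the gap behind the rear bracket, and grip the brass bolt head that turns with the tray so that it cannot turn. Finish still gripping the bolt head, with the tray well tipped up and standing still; leave the box, the film canister, the hand lens and the scale bar where they are.

Things in the scene. Friction and masses are not known exactly. Their poses are not given: they have to be found in the camera images.
- stand: Fixed blue stand; origin on the worktop under the pivot axis, mid tray width. The pivot runs along its x axis, 125 mm up; the tray lies along its y axis. Upright plates 5 mm thick, square to x: front bracket x -83 to -78 mm (48 wide, top 147), rear bracket x 98 to 103 mm (64 wide, top 155), backing plate x 151 to 156 mm (64 wide, top 151). 6 mm foot plate, y -26 to 30 mm.
- gap (a point): Middle of the gap behind the rear bracket, at the top, on the stand (x 127 mm, y 0, 155 mm above the worktop; axes as the stand's). The gap is 48 mm wide along x between rear bracket and backing plate, open above and at both y sides, clear below the bolt down to the foot plate. The bolt axis runs 30 mm below this point.
- tray_outlet (a point): Middle of the open outlet edge of the aluminium tray's floor, which turns with the tray: 55 mm on the -y side of the pivot. The floor runs 245 mm from here to the end wall (y +190 mm), 138 mm above the worktop when level; the tray is 110 mm wide (x -55 to 55 mm), its walls 26 mm high.
- tray (a joint): Tilt of tray and bolt, rad: 0 level (start), 0.95 fully tipped up against the stop (bar end, +y, rises; outlet end dips towards the box). The joint is viscous, about 4 N m s/rad: lift slowly (0.2 rad/s takes 4 to 7 N at the bar). Left alone the tray creeps down at about 0.01 to 0.03 rad/s.
- tray_bar (a point): Middle of the red lifting bar: round, 10 mm thick, 80 mm long, along the stand's x; with the tray level 235 mm from the pivot axis towards stand +y and 35 mm above the axis (160 mm above the worktop); it swings about the pivot with the tray. 40 mm free between bar and tray end wall; two 8 mm arms hold the bar's ends, 80 mm apart.
- bolt_head: Brass hexagonal bolt head, 24 mm across flats, 28 across corners, 26 long along the pivot axis, mid gap. Origin at its centre: stand x 127 mm, y 0, 125 mm up. It turns with the tray; two flats stand plumb, facing stand +y and -y, with the tray at 0.70 rad. Gripped there a little off 0.70 it either clamps or turns, with the tray, slowly (seconds) to 0.70.
- finds_box: Open grey plastic box, 170 x 170 x 60 mm, walls 5 mm, loose, 0.6 kg, standing under the tray's outlet end. Origin at the centre of its underside.
- lump_a: Reddish-brown stone lump, about 54 x 45 x 45 mm, loose in the tray. Origin at the centre of its underside as it lies at the start.
- lump_b: Ochre-yellow stone lump, about 48 x 60 x 32 mm, loose in the tray. Origin as for lump_a.
- lump_c: Dark grey stone lump, about 37 x 48 x 27 mm, loose in the tray. Origin as for lump_a.
- film_can: White film canister with grey lid, 34 mm across, 51 mm high, standing on the worktop behind the tray: a bystander. Origin at the centre of its underside.
- lens: Black hand lens, 62 x 146 x 12 mm, lying on the worktop beyond the box: a bystander. Origin at the centre of its underside.
- scale_bar: Black and white photo scale bar, 20 x 105 x 9 mm, lying on the worktop between robot and tray: a bystander. Origin at the centre of its underside.

How it is judged:
On the way:
1. the tray is tipped up nearly to its stop (past 0.8 rad) and all three lumps lie in the grey box (value of joint tray above 0.8 rad and x of lump_a in the frame of finds_box between -0.085 and 0.085 m and y of lump_a in the frame of finds_box between -0.085 and 0.085 m and z of lump_a in the frame of finds_box between -0.005 and 0.09 m and x of lump_b in the frame of finds_box between -0.085 and 0.085 m and y of lump_b in the frame of finds_box between -0.085 and 0.085 m and z of lump_b in the frame of finds_box between -0.005 and 0.09 m and x of lump_c in the frame of finds_box between -0.085 and 0.085 m and y of lump_c in the frame of finds_box between -0.085 and 0.085 m and z of lump_c in the frame of finds_box between -0.005 and 0.09 m), for 0.2 s.
At the end, for the whole second after the job is handed in: All three lumps lie in the grey box; the fingers grip the bolt head (more than 5 N, the grasp point between the fingers within 25 mm of its centre), the tray is still tipped up by more than 0.4 rad and does not turn (under 0.006 rad/s either way) through the last second (x of lump_a in the frame of finds_box between -0.085 and 0.085 m and y of lump_a in the frame of finds_box between -0.085 and 0.085 m and z of lump_a in the frame of finds_box between -0.005 and 0.09 m and x of lump_b in the frame of finds_box between -0.085 and 0.085 m and y of lump_b in the frame of finds_box between -0.085 and 0.085 m and z of lump_b in the frame of finds_box between -0.005 and 0.09 m and x of lump_c in the frame of finds_box between -0.085 and 0.085 m and y of lump_c in the frame of finds_box between -0.085 and 0.085 m and z of lump_c in the frame of finds_box between -0.005 and 0.09 m and value of joint tray above 0.4 rad and velocity of joint tray between -0.006 and 0.006 rad/s and contact force between the fingers and bolt_head above 5 N and distance between the grasp point and bolt_head below 0.025 m); the arm keeps its last pose, push and grip.
It fails at once if a bystander (canister, lens, scale bar) is shifted by more than 25 mm (distance of any of film_can, lens, scale_bar from where it was at the start of the episode above 0.025 m).
It fails at once if the grey box is shifted by more than 30 mm (distance of finds_box from where it was at the start of the episode above 0.03 m).
It fails at once if a lump is handled with the fingers (more than 2 N) (contact force between the fingers and lump_a above 2 N or contact force between the fingers and lump_b above 2 N or contact force between the fingers and lump_c above 2 N).
It also fails if it takes over 58 s, if anything falls off the work surface, if the arm or the gripper's body presses on something with over 40 N, if the wrist force passes 120 N, or if a joint passes its speed limit or range.

### The arm

A 6-joint arm with a two-finger parallel gripper is mounted at the origin on the work surface; the furniture and walls round the work are solid. World frame = base frame: x ahead of the robot, y to its left, z up, the work surface at z = 0. Lengths are in m, angles in rad, forces in N, time in s.
With the tool pointing down it reaches from about 0.325 to 0.775 m from the base axis. Payload 5.5 kg.
Tool frame: the origin (TCP) lies on the mounting face of the last link; the fingertips stand 173 mm ahead of it and the grasp point (between the pads) lies 155 mm ahead of it; z points along the fingers, y is the line along which they close (so a half turn about z gives the same grasp; the last joint's range is limited). The gripper opens to 85 mm and grips with 20 to 120 N. Pads are 22 mm wide; open, the fingers measure 114 mm over their backs; the gripper's body (76 mm by 85 mm) begins 54 mm behind the grasp point. The pads swing forward as they close: fully open they stand 13 mm farther back than shut.
Start: joints at [1.047, 0.091, 1.231, -0, 1.82, -0.057], TCP at [0.27, 0.536, 0.405] pointing down, gripper open.
Joint ranges: [-2.87, 2.87], [-0.86, 2.18], [0.17, 2.46], [-1.51, 4.65], [0.06, 2.69], [-2.65, 2.65]. Speed limits (rad/s): [2.57, 2.57, 3.01, 3.14, 3.14, 3.14].

### API

Orientations are given as a 3x3 rotation matrix whose columns are the frame's x, y, z axes.
In Python, from station import arm gives the robot as it stands.
- The arm moves only by the tool servo_tool, never from a script. Its argument "plan" is a list of rows, each an object of numbers: "hand": the closure, from 0 (fully open) to 1 (shut); "x", "y", "z": the shift along the tool's x, y, z in m; "roll": the turn about the tool's z in degrees. A call has exactly 8 rows; each row shifts and turns the commanded pose from where the row before left it, along the tool's axes as they then stand; what a row does not reach is not made up. A row lasts 1/12 s, in which the tool goes at most 41.7 mm and 7.16 degrees, less where a joint would pass 70% of its speed; a pose out of reach is approached as far as the arm can. A call with a gripper value outside its range is refused whole. The fingers move at their own pace and stop on an object; "force" is the grip in N (left out, the last holds). Time passes only in rows, so rows that do not move let the fingers close, or fill a call up. It gives the time, the measured TCP pose, the force, the opening and the grip force at its end, in the units of the state.
- arm.state(): the state, without advancing time (a new reading comes with each control period).
- arm.camera(name): name is "scene" or "top"; returns a dict with "color" (480x640x3 uint8, blue, green, red), "K" (3x3 intrinsics, pixels), "distortion" ([k1, k2, p1, p2, k3] as OpenCV has them; the pictures are not rectified), "camera_from_world" (4x4, takes a point from world to camera coordinates). Camera axes: x right, y up, looking along -z (the intrinsics and any distortion apply to the point x, -y, -z); pixel columns grow to the right and rows downward; lengths in m; the calibration is good to about 2 mm. A picture is of the moment at which its call begins. There is no depth.
- arm.sign_off(): hands the job in; it is judged then, once.
The state is a dict: "clock": time; "joints": joint angles; "qvel": joint speeds; "joint_efforts": joint torques, N m; "tool_pos": TCP position; "tool_rot": TCP orientation; "contact_force": force on the tool from outside, world axes, zero at the start; "ft_torque": the same for the moment, N m; "width": opening from 0.0 (shut) to 1.0 (fully open); "finger_force": force on a finger pad.
Only numpy, scipy, OpenCV 4.12 (cv2) and the standard library are available. Lean on these libraries where they do the work, as an engineer would, in place of code of your own. Each camera call takes 0.05 s, during which the arm holds its last target. There are 200 camera calls.

## Working session

There is one attempt and no reset: what is moved stays moved. The work goes in short steps, Python scripts to look and compute and a tool call to move; the robot and the scene stay as the last step left them, time stands still between calls to the robot, and variables do not carry over. Pictures are saved under pics/ and viewed, at most 10 in all, crops included, and the job is handed in when it is done.

Besides the shell and the picture viewer there is one more tool, called after "Emit:" by a JSON object that holds its "api" and its "payload". servo_tool: Moves the arm, as the interface text tells. Its arguments: {"type":"object","properties":{"plan":{"type":"array"},"force":{"type":"number"}},"required":["plan"]}

```bash
mkdir -p pics; ls
python3 - <<'E'
from station import arm
import cv2,numpy as np
for n in("scene","top"):
    c=arm.camera(n); cv2.imwrite(f"pics/{n}0.png",c["color"])
    print(n,c["K"],c["distortion"],np.round(c["camera_from_world"],3).tolist())
s=arm.state(); print({k:np.round(v,3).tolist() for k,v in s.items()})
E
```

```text
pics
scene [[461.36807138   0.         314.27707095]
 [  0.         461.36807138 240.57435766]
 [  0.           0.           1.        ]] [-0.07624164  0.          0.          0.          0.        ] [[0.498, -0.867, -0.007, -0.326], [0.634, 0.358, 0.685, -0.415], [-0.591, -0.346, 0.729, -0.637], [0.0, 0.0, 0.0, 1.0]]
top [[530.50597556   0.         328.24984335]
 [  0.         530.50597556 233.80695599]
 [  0.           0.           1.        ]] [-0.12942286  0.          0.          0.          0.        ] [[-0.017, -1.0, -0.01, -0.05], [0.982, -0.019, 0.187, -0.572], [-0.187, -0.007, 0.982, -1.008], [0.0, 0.0, 0.0, 1.0]]
{'clock': 0.1, 'joints': [1.047, 0.092, 1.232, 0.0, 1.82, -0.057], 'qvel': [0.0, -0.001, -0.003, -0.0, 0.0, -0.001], 'joint_efforts': [0.002, -46.022, -41.922, -0.0, 0.011, -0.0], 'tool_pos': [0.27, 0.536, 0.404], 'tool_rot': [[-0.893, 0.45, -0.001], [0.45, 0.893, -0.002], [0.0, -0.002, -1.0]], 'contact_force': [-0.144, 0.644, -0.319], 'ft_torque': [-0.023, 0.021, 0.015], 'finger_force': 0.0, 'width': 0.999}
```

View pics/scene0.png

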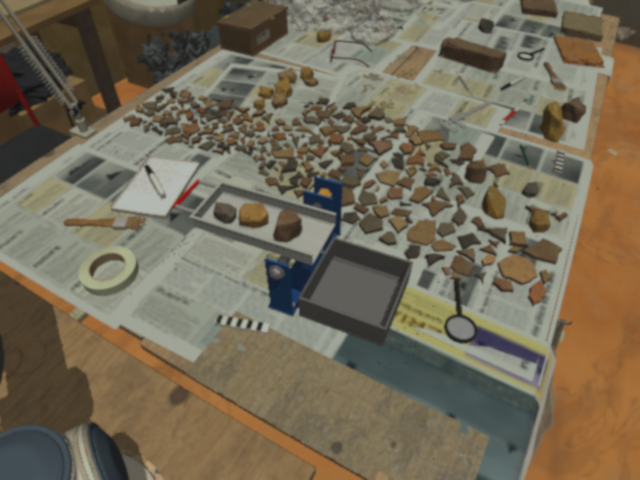

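View pics/top0.png

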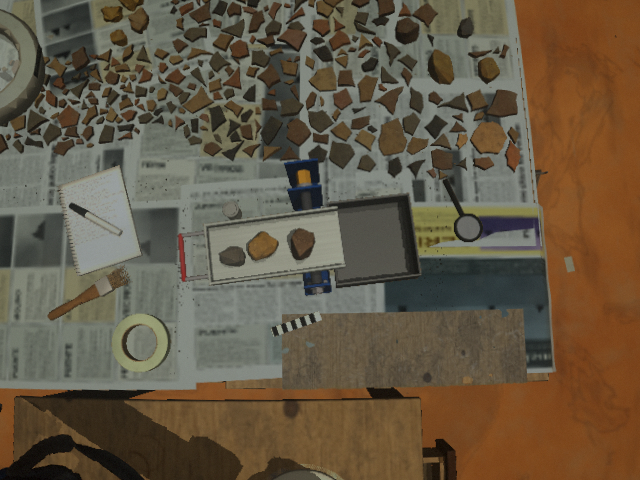

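The scene view shows the tray with three lumps, the red bar at (188,193), the stand and the grey box. In the top view the red bar runs from about (181,235) to (185,280), the rear bracket is near (305,190) with the bolt between the plates, the box is centred at about (378,240), and the canister is at (232,210). I'll enlarge this region next.

Run:
```python
import cv2
i=cv2.imread("pics/top0.png")[150:310,170:370]
cv2.imwrite("pics/crop1.png",cv2.resize(i,None,fx=3.75,fy=3.75,interpolation=cv2.INTER_CUBIC))
```

```text
(no output)
```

View pics/crop1.png

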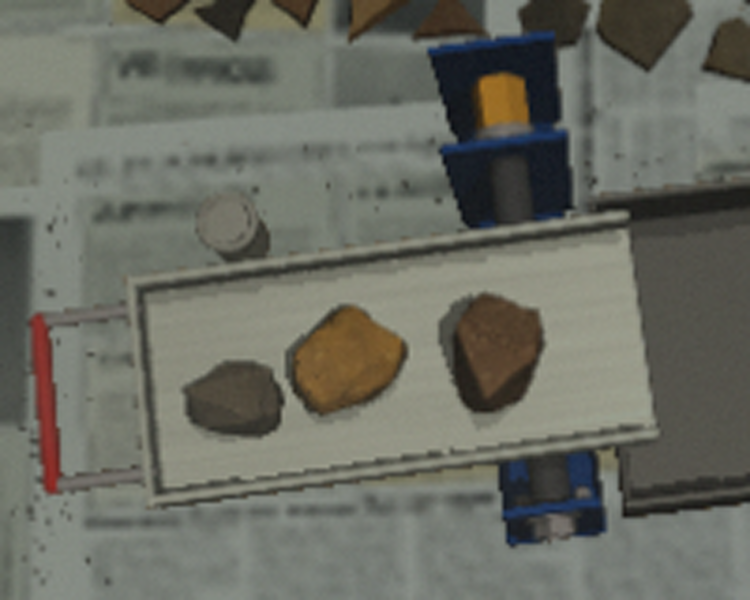

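The crop shows the bar ends at (38,318) and (52,488). The tray wall corners are (130,280), (152,503), (657,433) and (628,213). The rear bracket's top edge runs (442,146)–(568,132), the backing plate's (430,50)–(555,36), and the brass head is at (500,100). I'll fit the stand pose to these points.

```bash
cat > h.py <<'E'
from station import arm
import cv2,numpy as np
from scipy.optimize import least_squares
def proj(c,P):
    P=np.atleast_2d(P); T=np.array(c["camera_from_world"]); q=P@T[:3,:3].T+T[:3,3]; q=q*[1,-1,-1]
    return cv2.projectPoints(q.reshape(-1,1,3),np.zeros(3),np.zeros(3),np.array(c["K"]),np.array(c["distortion"]))[0].reshape(-1,2)
def st(p,P):
    c,s=np.cos(p[2]),np.sin(p[2]); P=np.atleast_2d(P)
    return np.c_[p[0]+c*P[:,0]-s*P[:,1],p[1]+s*P[:,0]+c*P[:,1],P[:,2]]
def grasp(s): return np.array(s["tool_pos"])+.155*np.array(s["tool_rot"])[:,2]
def to_tool(s,target): return np.round(np.array(s["tool_rot"]).T@(np.array(target)-grasp(s))*1000,1)
def roll(s,yaw):  # deg about tool z so that tool y is along +-stand y
    R=np.array(s["tool_rot"]); d=R.T@np.array([-np.sin(yaw),np.cos(yaw),0]); a=np.degrees(np.arctan2(-d[0],d[1]))
    return a,(a+180)%360-180 if a<0 else a-180
def bar(th): a=th+np.arctan2(.035,.235); r=np.hypot(.235,.035); return [0,r*np.cos(a),.125+r*np.sin(a)]
E
python3 - <<'E'
from h import *
c=arm.camera("top")
px=np.array([(38,318),(52,488),(130,280),(152,503),(657,433),(628,213),(442,146),(568,132),(430,50),(555,36)])
px=(px+.5)/3.75-.5+[170,150]
P=np.array([(40,235,160),(-40,235,160),(55,190,164),(-55,190,164),(-55,-55,164),(55,-55,164),(100,32,155),(100,-32,155),(154,32,151),(154,-32,151)])/1000
f=lambda p:(proj(c,st(p,P))-px).ravel()
r=least_squares(f,[.5,.1,0.1],loss='soft_l1'); p=r.x; np.save("stand.npy",p)
print(p,np.round(f(p).reshape(-1,2),1).tolist())
s=arm.state(); print("roll",roll(s,p[2])); b=st(p,bar(0))[0]; g=st(p,[.127,0,.125])[0]
print("bar",b,"bolt",g,"dist",np.hypot(*b[:2]),np.hypot(*g[:2]),"to bar",to_tool(s,b), "end bar",st(p,bar(.95)))
R=np.array(s["tool_rot"]); print(R, s["joints"])
E
```

```text
[ 0.53983486 -0.02956877  0.11563796] [[0.6, 1.1], [0.5, -0.8], [-1.0, -0.5], [-1.3, 0.1], [0.8, 0.7], [0.1, -0.6], [-0.5, 1.2], [0.4, 0.3], [-0.4, -0.3], [0.2, -1.0]]
roll (np.float64(-33.37030180034785), np.float64(-33.370301800347846))
bar [0.51272046 0.20386175 0.16      ] bolt [ 0.66598667 -0.01491546  0.125     ] dist 0.5517625263857125 0.6661536748708162 to bar [-366.1 -186.9   89. ] end bar [[0.5273477  0.07793441 0.33651155]]
[[-8.93020536e-01  4.50015195e-01 -8.03864471e-04]
 [ 4.50015902e-01  8.93019476e-01 -1.37946272e-03]
 [ 9.70874431e-05 -1.59364033e-03 -9.99998725e-01]] [ 1.04729222e+00  9.17404571e-02  1.23165217e+00  6.79644867e-06
  1.81979661e+00 -5.67193641e-02]
```

Emit:
{"api": "servo_tool", "payload": {"plan": [{"hand": 0.5,"x": -0.036,"y": -0.018,"z": 0},{"hand": 0.5,"x": -0.036,"y": -0.018,"z": 0},{"hand": 0.5,"x": -0.036,"y": -0.018,"z": 0},{"hand": 0.5,"x": -0.036,"y": -0.018,"z": 0},{"hand": 0.5,"x": -0.036,"y": -0.018,"z": 0},{"hand": 0.5,"x": -0.036,"y": -0.018,"z": 0},{"hand": 0.5,"x": -0.036,"y": -0.018,"z": 0},{"hand": 0.5,"x": -0.036,"y": -0.018,"z": 0}], "force": 25}}

```text
invalid input
```

Emit:
{"api": "servo_tool", "payload": {"plan": [{"hand": 0.5,"x": -0.035,"y": -0.018},{"hand": 0.5,"x": -0.035,"y": -0.018},{"hand": 0.5,"roll": -6.7},{"hand": 0.5,"roll": -6.7},{"hand": 0.5,"roll": -6.7},{"hand": 0.5,"roll": -6.7},{"hand": 0.5,"roll": -6.6},{"hand": 0.5}]}}

```text
invalid input
```

Run:
```python
from h import *
p=np.load("stand.npy"); s=arm.state(); print(s["clock"],s["width"],roll(s,p[2]),to_tool(s,st(p,bar(0))[0]),s["contact_force"])
c=arm.camera("top"); cv2.imwrite("pics/t1.png",c["color"][100:340,130:450]); print(proj(c,grasp(s)))
```

```text
0.15 1.0011347055645354 (np.float64(-33.37030180034785), np.float64(-33.370301800347846)) [-366.1 -186.9   89. ] [ 0.15339976  0.58516481 -0.29831876]
[[-24.49776884 394.63860773]]
```

Emit:
{"api": "servo_tool", "payload": {"plan": [{"hand": 0.5,"x": -0.036,"y": -0.018,"z": 0,"roll": 0},{"hand": 0.5,"x": -0.036,"y": -0.018,"z": 0,"roll": 0},{"hand": 0.5,"x": -0.036,"y": -0.018,"z": 0,"roll": 0},{"hand": 0.5,"x": -0.036,"y": -0.018,"z": 0,"roll": 0},{"hand": 0.5,"x": -0.036,"y": -0.018,"z": 0,"roll": 0},{"hand": 0.5,"x": -0.036,"y": -0.018,"z": 0,"roll": 0},{"hand": 0.5,"x": -0.036,"y": -0.018,"z": 0,"roll": 0},{"hand": 0.5,"x": -0.036,"y": -0.018,"z": 0,"roll": 0}], "force": 25}}

```text
clock: 0.87
tool_pos: [0.4631, 0.2758, 0.4046]
tool_rot: [[-0.893, 0.45, 0.0], [0.45, 0.893, 0.0], [-0.0, 0.0, -1.0]]
contact_force: [1.1, 0.3, 0.4]
width: 0.499
finger_force: 0.0
```

Emit:
{"api": "servo_tool", "payload": {"plan": [{"hand": 0.5,"x": -0.035,"y": -0.018,"z": 0,"roll": 0},{"hand": 0.5,"x": -0.035,"y": -0.018,"z": 0,"roll": 0},{"hand": 0.5,"x": 0,"y": 0,"z": 0,"roll": -6.7},{"hand": 0.5,"x": 0,"y": 0,"z": 0,"roll": -6.7},{"hand": 0.5,"x": 0,"y": 0,"z": 0,"roll": -6.7},{"hand": 0.5,"x": 0,"y": 0,"z": 0,"roll": -6.7},{"hand": 0.5,"x": 0,"y": 0,"z": 0,"roll": -6.6},{"hand": 0.5,"x": 0,"y": 0,"z": 0,"roll": 0}]}}

```text
clock: 1.53
tool_pos: [0.5088, 0.2138, 0.4044]
tool_rot: [[-0.993, -0.12, -0.0], [-0.12, 0.993, -0.0], [0.0, -0.0, -1.0]]
contact_force: [-1.8, -0.5, -0.8]
width: 0.501
finger_force: 0.0
```

Run:
```python
from h import *
p=np.load("stand.npy"); s=arm.state(); print(s["clock"],s["width"],roll(s,p[2]),to_tool(s,st(p,bar(0))[0]),s["contact_force"])
c=arm.camera("top"); cv2.imwrite("pics/t1.png",cv2.resize(c["color"][150:350,100:366],None,fx=3,fy=3)); print(proj(c,[grasp(s)]))
```

```text
1.5333 0.5013427886358073 (np.float64(0.24662623304263598), np.float64(-179.75337376695737)) [ -2.8 -10.4  89.4] [-1.75678638 -0.49580838 -0.77882428]
[[161.00755796 251.73273277]]
```

View pics/t1.png

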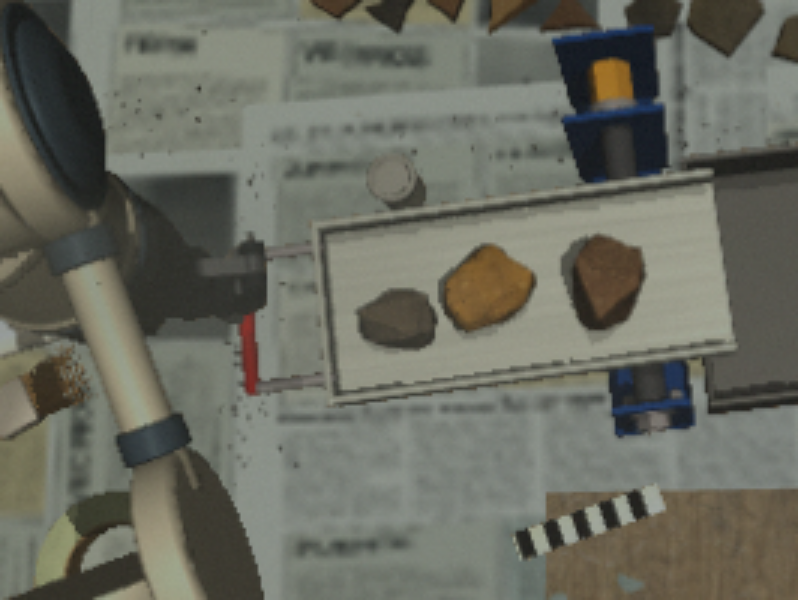

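The gripper stands just left of the bar, with the fingers lined up at about (232,265) in the crop. I'll shift, go down and close.

Emit:
{"api": "servo_tool", "payload": {"plan": [{"hand": 0.5,"x": -0.003,"y": -0.01,"z": 0,"roll": 0},{"hand": 0.5,"x": 0,"y": 0,"z": 0.025,"roll": 0},{"hand": 0.5,"x": 0,"y": 0,"z": 0.025,"roll": 0},{"hand": 0.5,"x": 0,"y": 0,"z": 0.02,"roll": 0},{"hand": 0.5,"x": 0,"y": 0,"z": 0.02,"roll": 0},{"hand": 0.5,"x": 0,"y": 0,"z": 0,"roll": 0},{"hand": 1,"x": 0,"y": 0,"z": 0,"roll": 0},{"hand": 1,"x": 0,"y": 0,"z": 0,"roll": 0}], "force": 25}}

```text
clock: 2.25
tool_pos: [0.5132, 0.2041, 0.3162]
tool_rot: [[-0.993, -0.115, 0.002], [-0.115, 0.993, 0.0], [-0.002, 0.0, -1.0]]
contact_force: [0.5, -0.2, -0.1]
width: 0.228
finger_force: 0.0
```

Run:
```python
from h import *
p=np.load("stand.npy"); s=arm.state(); print(s["clock"],s["width"],to_tool(s,st(p,bar(0))[0]),s["contact_force"],s["finger_force"])
ths=np.arange(0,.96,.16); B=np.array([bar(t) for t in ths]); print(np.round(np.diff(B,axis=0)*1000,1), np.round(B*1000))
```

```text
2.25 0.22755172084859093 [ 0.7 -0.3  1.2] [ 0.51085697 -0.16356313 -0.13180061] 0.0
[[  0.   -8.6  37. ]
 [  0.  -14.4  35.2]
 [  0.  -19.8  32.4]
 [  0.  -24.7  28.9]
 [  0.  -29.   24.5]] [[  0. 235. 160.]
 [  0. 226. 197.]
 [  0. 212. 232.]
 [  0. 192. 265.]
 [  0. 168. 293.]
 [  0. 139. 318.]]
```

Emit:
{"api": "servo_tool", "payload": {"plan": [{"hand": 1,"x": 0,"y": 0,"z": 0,"roll": 0},{"hand": 1,"x": 0,"y": 0,"z": 0,"roll": 0},{"hand": 1,"x": 0,"y": 0,"z": 0,"roll": 0},{"hand": 1,"x": 0,"y": -0.0008,"z": -0.0047,"roll": 0},{"hand": 1,"x": 0,"y": -0.0009,"z": -0.0047,"roll": 0},{"hand": 1,"x": 0,"y": -0.001,"z": -0.0047,"roll": 0},{"hand": 1,"x": 0,"y": -0.0011,"z": -0.0046,"roll": 0},{"hand": 1,"x": 0,"y": -0.0012,"z": -0.0046,"roll": 0}], "force": 25}}

```text
clock: 2.92
tool_pos: [0.5137, 0.2005, 0.338]
tool_rot: [[-0.993, -0.117, 0.001], [-0.117, 0.993, 0.003], [-0.002, 0.003, -1.0]]
contact_force: [3.5, 8.2, -4.4]
width: 0.107
finger_force: 24.6
```

Run:
```python
from h import *
p=np.load("stand.npy"); s=arm.state(); print(s["clock"],s["width"],to_tool(s,st(p,bar(0.1))[0]),s["contact_force"],s["finger_force"])
for t in np.arange(.1,.93,.16):
    B=np.array([bar(x) for x in (t,t+.16)]); print(t,np.round(np.diff(B,axis=0)*1000/8,2))
```

```text
2.9167 0.10685317126103806 [ 0.9 -1.6 -0.3] [ 3.49145001  8.18777849 -4.36249852] 24.574998021125793
0.1 [[ 0.   -1.53  4.49]]
0.26 [[ 0.   -2.22  4.19]]
0.42000000000000004 [[ 0.   -2.86  3.78]]
0.58 [[ 0.   -3.43  3.28]]
0.74 [[ 0.   -3.91  2.69]]
0.9 [[ 0.   -4.29  2.03]]
```

Emit:
{"api": "servo_tool", "payload": {"plan": [{"hand": 1,"x": 0,"y": -0.0013,"z": -0.0046,"roll": 0},{"hand": 1,"x": 0,"y": -0.0013,"z": -0.0046,"roll": 0},{"hand": 1,"x": 0,"y": -0.0014,"z": -0.0045,"roll": 0},{"hand": 1,"x": 0,"y": -0.0015,"z": -0.0045,"roll": 0},{"hand": 1,"x": 0,"y": -0.0016,"z": -0.0045,"roll": 0},{"hand": 1,"x": 0,"y": -0.0017,"z": -0.0044,"roll": 0},{"hand": 1,"x": 0,"y": -0.0017,"z": -0.0044,"roll": 0},{"hand": 1,"x": 0,"y": -0.0018,"z": -0.0044,"roll": 0}]}}

```text
clock: 3.58
tool_pos: [0.515, 0.1887, 0.3743]
tool_rot: [[-0.993, -0.118, 0.002], [-0.118, 0.993, 0.004], [-0.002, 0.004, -1.0]]
contact_force: [2.7, 9.2, -2.6]
width: 0.107
finger_force: 24.4
```

Emit:
{"api": "servo_tool", "payload": {"plan": [{"hand": 1,"x": 0,"y": -0.0019,"z": -0.0043,"roll": 0},{"hand": 1,"x": 0,"y": -0.002,"z": -0.0043,"roll": 0},{"hand": 1,"x": 0,"y": -0.0021,"z": -0.0042,"roll": 0},{"hand": 1,"x": 0,"y": -0.0022,"z": -0.0042,"roll": 0},{"hand": 1,"x": 0,"y": -0.0023,"z": -0.0042,"roll": 0},{"hand": 1,"x": 0,"y": -0.0024,"z": -0.0041,"roll": 0},{"hand": 1,"x": 0,"y": -0.0024,"z": -0.0041,"roll": 0},{"hand": 1,"x": 0,"y": -0.0025,"z": -0.004,"roll": 0}]}}

```text
clock: 4.25
tool_pos: [0.5169, 0.1714, 0.4085]
tool_rot: [[-0.993, -0.119, 0.003], [-0.119, 0.993, 0.006], [-0.003, 0.005, -1.0]]
contact_force: [2.1, 11.2, 0.9]
width: 0.106
finger_force: 24.4
```

Run:
```python
from h import *
p=np.load("stand.npy"); s=arm.state(); print(s["clock"],s["width"],to_tool(s,st(p,bar(0.42))[0]),s["contact_force"],s["finger_force"],roll(s,p[2])[0])
```

```text
4.25 0.1060668474540658 [ 0.9 -2.8  0.7] [ 2.10233882 11.1606644   0.87265416] 24.364831745624542 0.20828130207520223
```

Emit:
{"api": "servo_tool", "payload": {"plan": [{"hand": 1,"x": 0,"y": -0.0026,"z": -0.004,"roll": 0},{"hand": 1,"x": 0,"y": -0.0027,"z": -0.0039,"roll": 0},{"hand": 1,"x": 0,"y": -0.0028,"z": -0.0039,"roll": 0},{"hand": 1,"x": 0,"y": -0.0028,"z": -0.0038,"roll": 0},{"hand": 1,"x": 0,"y": -0.0029,"z": -0.0038,"roll": 0},{"hand": 1,"x": 0,"y": -0.003,"z": -0.0037,"roll": 0},{"hand": 1,"x": 0,"y": -0.003,"z": -0.0036,"roll": 0},{"hand": 1,"x": 0,"y": -0.0031,"z": -0.0035,"roll": 0}]}}

```text
clock: 4.92
tool_pos: [0.5193, 0.1489, 0.4397]
tool_rot: [[-0.993, -0.12, 0.004], [-0.12, 0.993, 0.007], [-0.005, 0.006, -1.0]]
contact_force: [1.6, 12.9, 4.8]
width: 0.107
finger_force: 24.4
```

Emit:
{"api": "servo_tool", "payload": {"plan": [{"hand": 1,"x": 0,"y": -0.0032,"z": -0.0035,"roll": 0},{"hand": 1,"x": 0,"y": -0.0033,"z": -0.0034,"roll": 0},{"hand": 1,"x": 0,"y": -0.0033,"z": -0.0034,"roll": 0},{"hand": 1,"x": 0,"y": -0.0034,"z": -0.0033,"roll": 0},{"hand": 1,"x": 0,"y": -0.0034,"z": -0.0033,"roll": 0},{"hand": 1,"x": 0,"y": -0.0035,"z": -0.0032,"roll": 0},{"hand": 1,"x": 0,"y": -0.0036,"z": -0.0031,"roll": 0},{"hand": 1,"x": 0,"y": -0.0037,"z": -0.003,"roll": 0}]}}

```text
clock: 5.58
tool_pos: [0.5222, 0.1218, 0.4672]
tool_rot: [[-0.993, -0.121, 0.006], [-0.121, 0.993, 0.007], [-0.007, 0.006, -1.0]]
contact_force: [1.8, 14.2, 8.6]
width: 0.101
finger_force: 24.5
```

Run:
```python
from h import *
p=np.load("stand.npy"); s=arm.state(); print(s["clock"],s["width"],to_tool(s,st(p,bar(0.74))[0]),s["contact_force"],s["finger_force"],roll(s,p[2])[0])
```

```text
5.5833 0.10135055165902213 [ 1.  -3.4  2.9] [ 1.78190933 14.21426156  8.57093555] 24.534309804439545 0.2981421953188716
```

Emit:
{"api": "servo_tool", "payload": {"plan": [{"hand": 1,"x": 0,"y": -0.0034,"z": -0.0032,"roll": 0},{"hand": 1,"x": 0,"y": -0.0034,"z": -0.0032,"roll": 0},{"hand": 1,"x": 0,"y": -0.0035,"z": -0.003,"roll": 0},{"hand": 1,"x": 0,"y": -0.0036,"z": -0.0029,"roll": 0},{"hand": 1,"x": 0,"y": -0.0037,"z": -0.0028,"roll": 0},{"hand": 1,"x": 0,"y": -0.0038,"z": -0.0027,"roll": 0},{"hand": 1,"x": 0,"y": -0.0039,"z": -0.0025,"roll": 0},{"hand": 1,"x": 0,"y": -0.004,"z": -0.0024,"roll": 0}]}}

```text
clock: 6.25
tool_pos: [0.5257, 0.092, 0.4895]
tool_rot: [[-0.993, -0.12, 0.006], [-0.12, 0.993, 0.005], [-0.007, 0.004, -1.0]]
contact_force: [1.4, 11.5, 7.6]
width: 0.1
finger_force: 24.4
```

Run:
```python
from h import *
p=np.load("stand.npy"); s=arm.state(); print(s["clock"],s["width"],to_tool(s,st(p,bar(0.9))[0]),s["contact_force"],s["finger_force"],roll(s,p[2])[0])
c=arm.camera("scene"); cv2.imwrite("pics/s2.png",cv2.resize(c["color"][130:370,160:480],None,fx=2.5,fy=2.5))
```

```text
6.25 0.10015411923140882 [ 1.  -4.4  3.7] [ 1.40128605 11.46154812  7.6125787 ] 24.442345798015594 0.23797168210094313
```

View pics/s2.png

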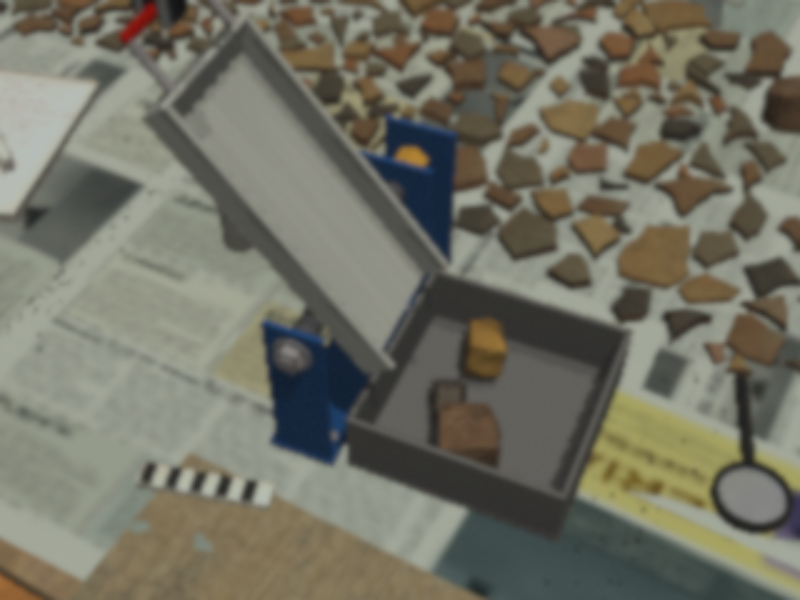

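All three lumps are in the box: ochre at (485,348), grey at (448,395) and reddish at (468,432) in the crop. The tray is at about 0.9 rad. I'll push the last bit, hold, then let go.

Emit:
{"api": "servo_tool", "payload": {"plan": [{"hand": 1,"x": 0,"y": -0.0036,"z": -0.0024,"roll": 0},{"hand": 1,"x": 0,"y": -0.0036,"z": -0.0022,"roll": 0},{"hand": 1,"x": 0,"y": 0,"z": 0,"roll": 0},{"hand": 1,"x": 0,"y": 0,"z": 0,"roll": 0},{"hand": 1,"x": 0,"y": 0,"z": 0,"roll": 0},{"hand": 0.5,"x": 0,"y": 0,"z": 0,"roll": 0},{"hand": 0.5,"x": 0,"y": 0,"z": 0,"roll": 0},{"hand": 0.5,"x": 0,"y": 0,"z": 0,"roll": 0}]}}

```text
clock: 6.97
tool_pos: [0.5269, 0.0831, 0.4908]
tool_rot: [[-0.993, -0.115, -0.001], [-0.115, 0.993, -0.001], [0.001, -0.001, -1.0]]
contact_force: [0.1, -0.9, 0.6]
width: 0.495
finger_force: 0.0
```

Run:
```python
from h import *
p=np.load("stand.npy"); s=arm.state(); print(s["clock"],s["width"],to_tool(s,st(p,bar(0.95))[0]),s["contact_force"],s["finger_force"],roll(s,p[2])[0],np.round(s["joints"],4))
```

```text
6.9667 0.4950066491148189 [ 0.1 -5.  -0.7] [ 0.06281575 -0.8818815   0.57974408] 0.0 -0.0028541408131145867 [ 9.2800e-02 -5.2400e-02  1.2221e+00 -7.0000e-04  1.9726e+00 -1.5939e+00]
```

Emit:
{"api": "servo_tool", "payload": {"plan": [{"hand": 0.5,"x": 0,"y": 0,"z": -0.015,"roll": 0},{"hand": 0.5,"x": 0,"y": 0,"z": -0.025,"roll": 0},{"hand": 0.5,"x": 0,"y": 0,"z": -0.025,"roll": 0},{"hand": 0.5,"x": -0.02,"y": 0,"z": -0.01,"roll": 0},{"hand": 0.5,"x": -0.03,"y": 0,"z": 0,"roll": 0},{"hand": 0.5,"x": -0.03,"y": 0,"z": 0,"roll": 0},{"hand": 0.5,"x": -0.03,"y": 0,"z": 0,"roll": 0},{"hand": 0.5,"x": 0,"y": 0,"z": 0,"roll": 0}]}}

```text
clock: 7.63
tool_pos: [0.6431, 0.0962, 0.5576]
tool_rot: [[-0.993, -0.115, -0.01], [-0.115, 0.993, -0.001], [0.011, -0.0, -1.0]]
contact_force: [1.1, -0.9, -3.1]
width: 0.498
finger_force: 0.0
```

Run:
```python
from h import *
p=np.load("stand.npy"); s=arm.state(); print(s["clock"],s["width"],to_tool(s,st(p,[.127,0,.125])[0]),s["contact_force"],np.round(s["joints"],4))
d=[([.0917404571,1.23165217,1.81979661],.2701,.5362,.4045),([-.0524,1.2221,1.9726],.5269,.0831,.4908),(np.array(s["joints"])[[1,2,4]],*s["tool_pos"])]
A=[];b=[]
for q,x,y,z in d:
    a1=q[0];a2=q[0]+q[1]
    A+=[[1,0,np.sin(a1),np.sin(a2),np.cos(a2)],[0,1,np.cos(a1),np.cos(a2),-np.sin(a2)]]; b+=[np.hypot(x,y),z]
x,res,rk,sv=np.linalg.lstsq(np.array(A),np.array(b),rcond=None); print("r0,z0-d6,a2,a3,off",np.round(x,3),np.round(np.array(A)@x-b,4),sv)
c=arm.camera("scene"); cv2.imwrite("pics/s3.png",cv2.resize(c["color"][0:400,100:500],None,fx=1.5,fy=1.5))
```

```text
7.6333 0.49753963457067996 [ -14.5 -112.9  277.5] [ 1.10462398 -0.9222494  -3.10043906] [ 9.6300e-02  3.5010e-01  6.5480e-01 -6.0000e-04  2.1473e+00 -1.5899e+00]
r0,z0-d6,a2,a3,off [ 0.004 -0.01   0.369  0.557  0.093] [-0.     -0.0001  0.      0.0002 -0.     -0.0001] [2.98053106 2.444316   0.33028424 0.15912031 0.0857142 ]
```

View pics/s3.png

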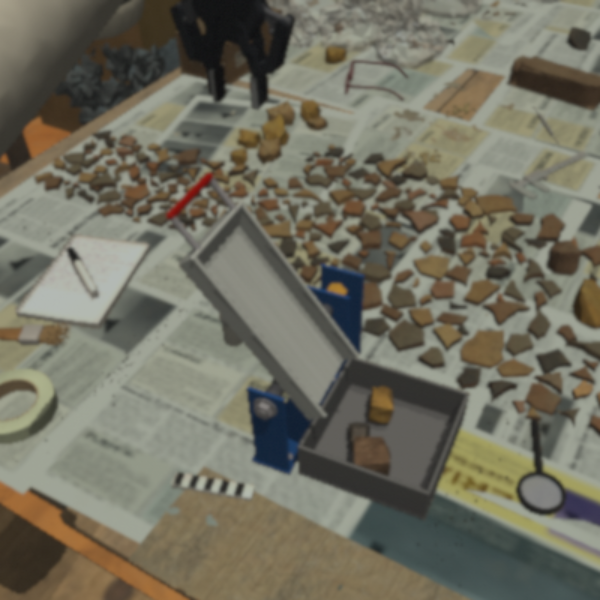

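The tray still stands up, all the lumps are in the box, and the gripper is clear above the bar. Moving over the bolt.

Emit:
{"api": "servo_tool", "payload": {"plan": [{"hand": 0.4,"x": -0.003,"y": -0.028,"z": 0,"roll": 0},{"hand": 0.4,"x": -0.003,"y": -0.028,"z": 0,"roll": 0},{"hand": 0.4,"x": -0.003,"y": -0.028,"z": 0,"roll": 0},{"hand": 0.4,"x": -0.003,"y": -0.028,"z": 0.02,"roll": 0},{"hand": 0.4,"x": -0.002,"y": 0,"z": 0.035,"roll": 0},{"hand": 0.4,"x": 0,"y": 0,"z": 0.035,"roll": 0},{"hand": 0.4,"x": 0,"y": 0,"z": 0.035,"roll": 0},{"hand": 0.4,"x": 0,"y": 0,"z": 0.03,"roll": 0}]}}

```text
clock: 8.35
tool_pos: [0.6617, -0.0141, 0.4094]
tool_rot: [[-0.993, -0.115, -0.001], [-0.115, 0.993, -0.0], [0.001, -0.0, -1.0]]
contact_force: [0.0, 0.1, -0.6]
width: 0.602
finger_force: 0.0
```

Emit:
{"api": "servo_tool", "payload": {"plan": [{"hand": 0.4,"x": 0,"y": 0,"z": 0,"roll": 0},{"hand": 0.4,"x": 0,"y": 0,"z": 0,"roll": 0},{"hand": 0.4,"x": 0,"y": 0,"z": 0,"roll": 0},{"hand": 0.4,"x": 0,"y": 0,"z": 0,"roll": 0},{"hand": 0.4,"x": 0,"y": 0,"z": 0,"roll": 0},{"hand": 0.4,"x": 0,"y": 0,"z": 0,"roll": 0},{"hand": 0.4,"x": 0,"y": 0,"z": 0,"roll": 0},{"hand": 0.4,"x": 0,"y": 0,"z": 0,"roll": 0}]}}

```text
clock: 9.02
tool_pos: [0.6632, -0.0135, 0.4116]
tool_rot: [[-0.993, -0.116, 0.001], [-0.116, 0.993, -0.0], [-0.001, -0.0, -1.0]]
contact_force: [-0.6, 0.4, -0.0]
width: 0.599
finger_force: 0.0
```

Run:
```python
from h import *
p=np.load("stand.npy"); s=arm.state(); B=st(p,[.127,0,.125])[0]; print(s["clock"],s["width"],to_tool(s,B),s["contact_force"],roll(s,p[2])[0])
c=arm.camera("scene"); print(proj(c,[B,grasp(s)]),proj(c,st(p,[bar(t) for t in(.7,.8,.9)])))
cv2.imwrite("pics/s4.png",cv2.resize(c["color"][100:300,170:430],None,fx=3,fy=3))
```

```text
9.0167 0.5988663315373828 [ -2.3  -1.6 131.7] [-0.55884934  0.42450436 -0.0398676 ] 0.033309389681597724
[[323.03828698 197.34958476]
 [322.12271049 143.63365535]] [[208.1566118  140.01157717]
 [216.20710671 134.89287628]
 [225.5247304  130.75837264]]
```

View pics/s4.png

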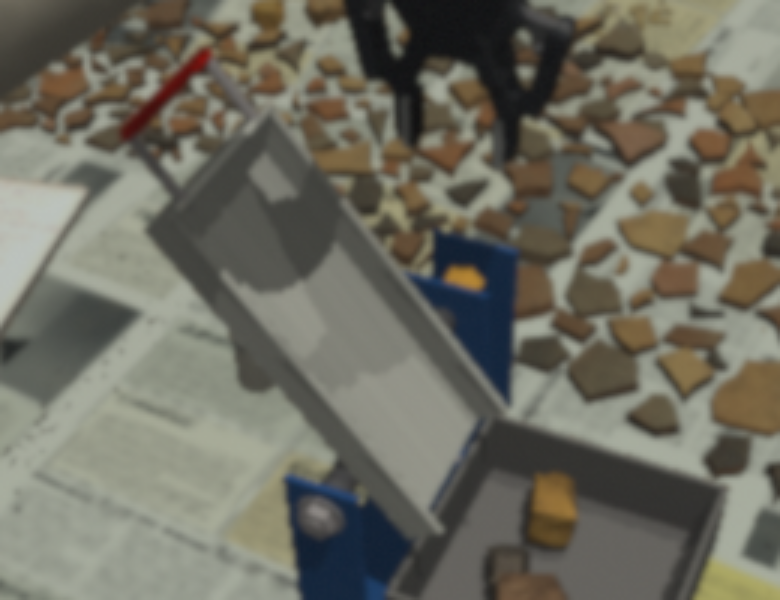

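The bar's middle is at (167,95) in the crop, so the tray is near 0.9 rad. The head's top shows at (463,275), as predicted. I'll go down round it with the fingers open and wait for the tray to creep towards 0.70.

Emit:
{"api": "servo_tool", "payload": {"plan": [{"hand": 0.4,"x": -0.002,"y": -0.0015,"z": 0.015,"roll": 0},{"hand": 0.4,"x": 0,"y": 0,"z": 0.025,"roll": 0},{"hand": 0.4,"x": 0,"y": 0,"z": 0.025,"roll": 0},{"hand": 0.4,"x": 0,"y": 0,"z": 0.02,"roll": 0},{"hand": 0.4,"x": 0,"y": 0,"z": 0.015,"roll": 0},{"hand": 0.4,"x": 0,"y": 0,"z": 0.015,"roll": 0},{"hand": 0.4,"x": 0,"y": 0,"z": 0.01,"roll": 0},{"hand": 0.4,"x": 0,"y": 0,"z": 0.005,"roll": 0}]}}

```text
clock: 9.73
tool_pos: [0.6651, -0.0148, 0.2788]
tool_rot: [[-0.993, -0.116, -0.003], [-0.116, 0.993, 0.0], [0.003, 0.001, -1.0]]
contact_force: [-0.5, -0.1, -0.5]
width: 0.6
finger_force: 0.0
```

Emit:
{"api": "servo_tool", "payload": {"plan": [{"hand": 0.4,"x": 0,"y": 0,"z": 0,"roll": 0},{"hand": 0.4,"x": 0,"y": 0,"z": 0,"roll": 0},{"hand": 0.4,"x": 0,"y": 0,"z": 0,"roll": 0},{"hand": 0.4,"x": 0,"y": 0,"z": 0,"roll": 0},{"hand": 0.4,"x": 0,"y": 0,"z": 0,"roll": 0},{"hand": 0.4,"x": 0,"y": 0,"z": 0,"roll": 0},{"hand": 0.4,"x": 0,"y": 0,"z": 0,"roll": 0},{"hand": 0.4,"x": 0,"y": 0,"z": 0,"roll": 0}]}}

```text
clock: 10.4
tool_pos: [0.6653, -0.0148, 0.2812]
tool_rot: [[-0.993, -0.116, 0.0], [-0.116, 0.993, 0.0], [-0.0, -0.0, -1.0]]
contact_force: [0.1, 0.1, -0.7]
width: 0.601
finger_force: 0.0
```

Emit:
{"api": "servo_tool", "payload": {"plan": [{"hand": 0.4,"x": 0,"y": 0,"z": 0,"roll": 0},{"hand": 0.4,"x": 0,"y": 0,"z": 0,"roll": 0},{"hand": 0.4,"x": 0,"y": 0,"z": 0,"roll": 0},{"hand": 0.4,"x": 0,"y": 0,"z": 0,"roll": 0},{"hand": 0.4,"x": 0,"y": 0,"z": 0,"roll": 0},{"hand": 0.4,"x": 0,"y": 0,"z": 0,"roll": 0},{"hand": 0.4,"x": 0,"y": 0,"z": 0,"roll": 0},{"hand": 0.4,"x": 0,"y": 0,"z": 0,"roll": 0}]}}

```text
clock: 11.07
tool_pos: [0.6653, -0.0148, 0.281]
tool_rot: [[-0.993, -0.116, 0.0], [-0.116, 0.993, -0.0], [0.0, -0.0, -1.0]]
contact_force: [0.1, -0.1, 0.2]
width: 0.598
finger_force: 0.0
```

Emit:
{"api": "servo_tool", "payload": {"plan": [{"hand": 0.4,"x": 0,"y": 0,"z": 0,"roll": 0},{"hand": 0.4,"x": 0,"y": 0,"z": 0,"roll": 0},{"hand": 0.4,"x": 0,"y": 0,"z": 0,"roll": 0},{"hand": 0.4,"x": 0,"y": 0,"z": 0,"roll": 0},{"hand": 0.4,"x": 0,"y": 0,"z": 0,"roll": 0},{"hand": 0.4,"x": 0,"y": 0,"z": 0,"roll": 0},{"hand": 0.4,"x": 0,"y": 0,"z": 0,"roll": 0},{"hand": 0.4,"x": 0,"y": 0,"z": 0,"roll": 0}]}}

```text
clock: 11.73
tool_pos: [0.6653, -0.0149, 0.281]
tool_rot: [[-0.993, -0.116, 0.0], [-0.116, 0.993, -0.0], [-0.0, -0.0, -1.0]]
contact_force: [-0.3, 0.1, -0.9]
width: 0.599
finger_force: 0.0
```

```bash
cat > tray.py <<'E'
from h import *
from scipy.optimize import minimize_scalar
p=np.load("stand.npy"); s=arm.state(); B=st(p,[.127,0,.125])[0]; print(s["clock"],s["width"],to_tool(s,B),np.round(s["contact_force"],1),s["finger_force"])
c=arm.camera("scene"); i=c["color"][100:260,150:260].astype(int)
m=(i[...,2]>120)&(i[...,1]<60)&(i[...,0]<60); y,x=np.nonzero(m); q=np.array([(x.min()+x.max())/2+150,(y.min()+y.max())/2+100])
r=minimize_scalar(lambda t:np.sum((proj(c,st(p,bar(t)))[0]-q)**2),bounds=(0.05,1.1),method="bounded"); print(m.sum(),q,"tray",r.x,"err px",r.fun**.5)
E
python3 tray.py
```

```text
11.7333 0.5992515502660862 [-0.7 -0.1  1. ] [-0.3  0.1 -0.9] 0.0Traceback (most recent call last):
  File "tray.py", line 5, in <module>
    m=(i[...,2]>120)&(i[...,1]<60)&(i[...,0]<60); y,x=np.nonzero(m); q=np.array([(x.min()+x.max())/2+150,(y.min()+y.max())/2+100])
                                                                                  ~~~~~^^
    return umr_minimum(a, axis, None, out, keepdims, initial, where)
ValueError: zero-size array to reduction operation minimum which has no identity
```

```bash
sed -i 's/^m=.*; y,x/m=(i[...,2]>2.5*i[...,1])\&(i[...,2]>2.5*i[...,0])\&(i[...,2]>50); y,x/' tray.py; sed -i 's/^m=(i/cv2.imwrite("pics\/s5.png",cv2.resize(c["color"][60:300,130:450],None,fx=2.4,fy=2.4)); m=(i/' tray.py
sed -i 's/110,*//;' /dev/null; python3 tray.py; grep -n "i\[" tray.py | head -3
```

```text
11.7833 0.5980762086152916 [-0.7 -0.2  1. ] [ 0.  -0.5 -0. ] 0.0
5:cv2.imwrite("pics/s5.png",cv2.resize(c["color"][60:300,130:450],None,fx=2.4,fy=2.4)); m=(i[...,2]>2.5*i[...,1])&(i[...,2]>2.5*i[...,0])&(i[...,2]>50); y,x=np.nonzero(m); q=np.array([(x.min()+x.max())/2+150,(y.min()+y.max())/2+100])sed: couldn't edit /dev/null: not a regular file
Traceback (most recent call last):
  File "tray.py", line 5, in <module>
    cv2.imwrite("pics/s5.png",cv2.resize(c["color"][60:300,130:450],None,fx=2.4,fy=2.4)); m=(i[...,2]>2.5*i[...,1])&(i[...,2]>2.5*i[...,0])&(i[...,2]>50); y,x=np.nonzero(m); q=np.array([(x.min()+x.max())/2+150,(y.min()+y.max())/2+100])
                                                                                                                                                                                           ~~~~~^^
ValueError: zero-size array to reduction operation minimum which has no identity
```

View pics/s5.png

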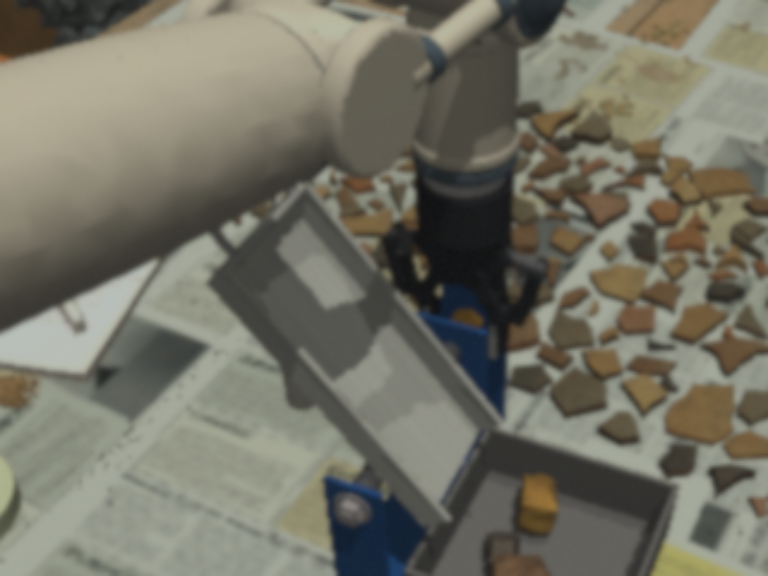

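The forearm hides the bar. The fingers straddle the head, and the tray's rear top corner is at (305,190) in the crop. I'll get the tilt from that corner.

Run:
```python
from h import *
p=np.load("stand.npy"); c=arm.camera("scene")
for t in (.7,.75,.8,.85,.9,.95):
    C,S=np.cos(t),np.sin(t); P=[[x,y*C-z*S,.125+y*S+z*C] for x,y,z in((.055,.19,.039),(-.055,.19,.039),(-.055,.19,.01))]
    print(t,np.round((proj(c,st(p,P))-[130,60])*2.4).tolist())
s=arm.state(); print(s["clock"])
```

```text
0.7 [[276.0, 192.0], [197.0, 280.0], [179.0, 298.0]]
0.75 [[285.0, 188.0], [205.0, 276.0], [185.0, 293.0]]
0.8 [[294.0, 184.0], [214.0, 272.0], [193.0, 288.0]]
0.85 [[303.0, 181.0], [224.0, 269.0], [200.0, 284.0]]
0.9 [[313.0, 178.0], [234.0, 267.0], [208.0, 280.0]]
0.95 [[323.0, 176.0], [245.0, 265.0], [217.0, 277.0]]
11.8833
```

The tray is at about 0.86 rad and creeps at roughly 0.015 rad/s. There's time to wait.

Emit:
{"api": "servo_tool", "payload": {"plan": [{"hand": 0.4,"x": 0,"y": 0,"z": 0,"roll": 0},{"hand": 0.4,"x": 0,"y": 0,"z": 0,"roll": 0},{"hand": 0.4,"x": 0,"y": 0,"z": 0,"roll": 0},{"hand": 0.4,"x": 0,"y": 0,"z": 0,"roll": 0},{"hand": 0.4,"x": 0,"y": 0,"z": 0,"roll": 0},{"hand": 0.4,"x": 0,"y": 0,"z": 0,"roll": 0},{"hand": 0.4,"x": 0,"y": 0,"z": 0,"roll": 0},{"hand": 0.4,"x": 0,"y": 0,"z": 0,"roll": 0}]}}

```text
clock: 12.55
tool_pos: [0.6653, -0.0148, 0.281]
tool_rot: [[-0.993, -0.116, 0.0], [-0.116, 0.993, -0.0], [-0.0, -0.0, -1.0]]
contact_force: [0.4, -0.7, 0.4]
width: 0.602
finger_force: 0.0
```

Emit:
{"api": "servo_tool", "payload": {"plan": [{"hand": 0.4,"x": 0,"y": 0,"z": 0,"roll": 0},{"hand": 0.4,"x": 0,"y": 0,"z": 0,"roll": 0},{"hand": 0.4,"x": 0,"y": 0,"z": 0,"roll": 0},{"hand": 0.4,"x": 0,"y": 0,"z": 0,"roll": 0},{"hand": 0.4,"x": 0,"y": 0,"z": 0,"roll": 0},{"hand": 0.4,"x": 0,"y": 0,"z": 0,"roll": 0},{"hand": 0.4,"x": 0,"y": 0,"z": 0,"roll": 0},{"hand": 0.4,"x": 0,"y": 0,"z": 0,"roll": 0}]}}

```text
clock: 13.22
tool_pos: [0.6653, -0.0148, 0.281]
tool_rot: [[-0.993, -0.116, 0.0], [-0.116, 0.993, -0.0], [-0.0, -0.0, -1.0]]
contact_force: [0.7, 0.6, 0.1]
width: 0.599
finger_force: 0.0
```

Emit:
{"api": "servo_tool", "payload": {"plan": [{"hand": 0.4,"x": 0,"y": 0,"z": 0,"roll": 0},{"hand": 0.4,"x": 0,"y": 0,"z": 0,"roll": 0},{"hand": 0.4,"x": 0,"y": 0,"z": 0,"roll": 0},{"hand": 0.4,"x": 0,"y": 0,"z": 0,"roll": 0},{"hand": 0.4,"x": 0,"y": 0,"z": 0,"roll": 0},{"hand": 0.4,"x": 0,"y": 0,"z": 0,"roll": 0},{"hand": 0.4,"x": 0,"y": 0,"z": 0,"roll": 0},{"hand": 0.4,"x": 0,"y": 0,"z": 0,"roll": 0}]}}

```text
clock: 13.88
tool_pos: [0.6653, -0.0148, 0.281]
tool_rot: [[-0.993, -0.116, -0.0], [-0.116, 0.993, -0.0], [0.0, -0.0, -1.0]]
contact_force: [-0.0, 0.2, -0.2]
width: 0.601
finger_force: 0.0
```

Emit:
{"api": "servo_tool", "payload": {"plan": [{"hand": 0.4,"x": 0,"y": 0,"z": 0,"roll": 0},{"hand": 0.4,"x": 0,"y": 0,"z": 0,"roll": 0},{"hand": 0.4,"x": 0,"y": 0,"z": 0,"roll": 0},{"hand": 0.4,"x": 0,"y": 0,"z": 0,"roll": 0},{"hand": 0.4,"x": 0,"y": 0,"z": 0,"roll": 0},{"hand": 0.4,"x": 0,"y": 0,"z": 0,"roll": 0},{"hand": 0.4,"x": 0,"y": 0,"z": 0,"roll": 0},{"hand": 0.4,"x": 0,"y": 0,"z": 0,"roll": 0}]}}

```text
clock: 14.55
tool_pos: [0.6653, -0.0148, 0.281]
tool_rot: [[-0.993, -0.116, -0.0], [-0.116, 0.993, 0.0], [0.0, 0.0, -1.0]]
contact_force: [-0.1, -0.1, -0.3]
width: 0.603
finger_force: 0.0
```

Emit:
{"api": "servo_tool", "payload": {"plan": [{"hand": 0.4,"x": 0,"y": 0,"z": 0,"roll": 0},{"hand": 0.4,"x": 0,"y": 0,"z": 0,"roll": 0},{"hand": 0.4,"x": 0,"y": 0,"z": 0,"roll": 0},{"hand": 0.4,"x": 0,"y": 0,"z": 0,"roll": 0},{"hand": 0.4,"x": 0,"y": 0,"z": 0,"roll": 0},{"hand": 0.4,"x": 0,"y": 0,"z": 0,"roll": 0},{"hand": 0.4,"x": 0,"y": 0,"z": 0,"roll": 0},{"hand": 0.4,"x": 0,"y": 0,"z": 0,"roll": 0}]}}

```text
clock: 15.22
tool_pos: [0.6653, -0.0148, 0.281]
tool_rot: [[-0.993, -0.116, -0.0], [-0.116, 0.993, -0.0], [0.0, -0.0, -1.0]]
contact_force: [-0.6, -0.8, 0.2]
width: 0.602
finger_force: 0.0
```

Emit:
{"api": "servo_tool", "payload": {"plan": [{"hand": 0.4,"x": 0,"y": 0,"z": 0,"roll": 0},{"hand": 0.4,"x": 0,"y": 0,"z": 0,"roll": 0},{"hand": 0.4,"x": 0,"y": 0,"z": 0,"roll": 0},{"hand": 0.4,"x": 0,"y": 0,"z": 0,"roll": 0},{"hand": 0.4,"x": 0,"y": 0,"z": 0,"roll": 0},{"hand": 0.4,"x": 0,"y": 0,"z": 0,"roll": 0},{"hand": 0.4,"x": 0,"y": 0,"z": 0,"roll": 0},{"hand": 0.4,"x": 0,"y": 0,"z": 0,"roll": 0}]}}

```text
clock: 15.88
tool_pos: [0.6653, -0.0148, 0.281]
tool_rot: [[-0.993, -0.116, 0.0], [-0.116, 0.993, -0.0], [-0.0, -0.0, -1.0]]
contact_force: [0.5, -0.7, -0.8]
width: 0.596
finger_force: 0.0
```

Emit:
{"api": "servo_tool", "payload": {"plan": [{"hand": 0.4,"x": 0,"y": 0,"z": 0,"roll": 0},{"hand": 0.4,"x": 0,"y": 0,"z": 0,"roll": 0},{"hand": 0.4,"x": 0,"y": 0,"z": 0,"roll": 0},{"hand": 0.4,"x": 0,"y": 0,"z": 0,"roll": 0},{"hand": 0.4,"x": 0,"y": 0,"z": 0,"roll": 0},{"hand": 0.4,"x": 0,"y": 0,"z": 0,"roll": 0},{"hand": 0.4,"x": 0,"y": 0,"z": 0,"roll": 0},{"hand": 0.4,"x": 0,"y": 0,"z": 0,"roll": 0}]}}

```text
clock: 16.55
tool_pos: [0.6653, -0.0148, 0.281]
tool_rot: [[-0.993, -0.116, 0.0], [-0.116, 0.993, 0.0], [-0.0, 0.0, -1.0]]
contact_force: [-0.5, -0.5, 0.1]
width: 0.597
finger_force: 0.0
```

Emit:
{"api": "servo_tool", "payload": {"plan": [{"hand": 0.4,"x": 0,"y": 0,"z": 0,"roll": 0},{"hand": 0.4,"x": 0,"y": 0,"z": 0,"roll": 0},{"hand": 0.4,"x": 0,"y": 0,"z": 0,"roll": 0},{"hand": 0.4,"x": 0,"y": 0,"z": 0,"roll": 0},{"hand": 0.4,"x": 0,"y": 0,"z": 0,"roll": 0},{"hand": 0.4,"x": 0,"y": 0,"z": 0,"roll": 0},{"hand": 0.4,"x": 0,"y": 0,"z": 0,"roll": 0},{"hand": 0.4,"x": 0,"y": 0,"z": 0,"roll": 0}]}}

```text
clock: 17.22
tool_pos: [0.6653, -0.0148, 0.281]
tool_rot: [[-0.993, -0.116, -0.0], [-0.116, 0.993, 0.0], [0.0, 0.0, -1.0]]
contact_force: [0.3, -0.5, -0.8]
width: 0.596
finger_force: 0.0
```

Run:
```python
from h import *
c=arm.camera("scene"); cv2.imwrite("pics/s6.png",cv2.resize(c["color"][60:300,130:450],None,fx=2.4,fy=2.4)); print(arm.state()["clock"])
```

```text
17.2667
```

View pics/s6.png

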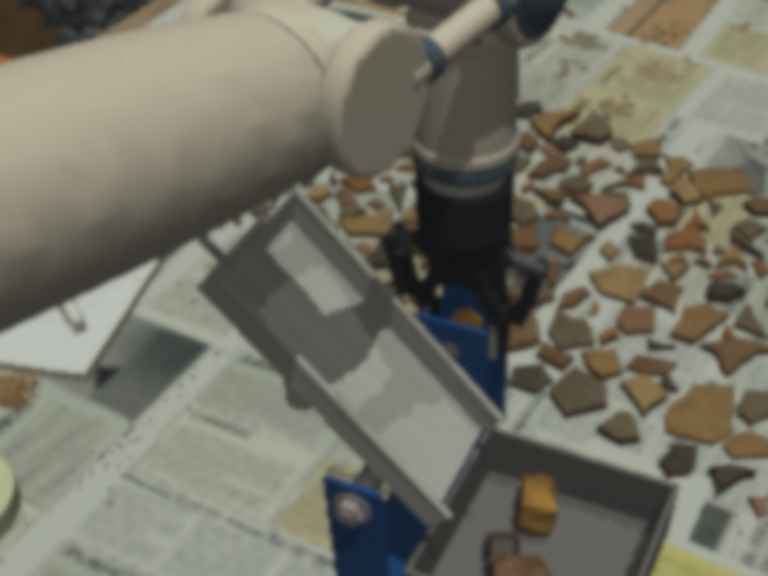

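The corner is now at (296,193), so the tray is at about 0.80 rad and creeping at 0.01 rad/s. Lumps still in the box. I'll grip the bolt head now, firmly, so that it settles on its flats.

Emit:
{"api": "servo_tool", "payload": {"plan": [{"hand": 1,"x": 0,"y": 0,"z": 0,"roll": 0},{"hand": 1,"x": 0,"y": 0,"z": 0,"roll": 0},{"hand": 1,"x": 0,"y": 0,"z": 0,"roll": 0},{"hand": 1,"x": 0,"y": 0,"z": 0,"roll": 0},{"hand": 1,"x": 0,"y": 0,"z": 0,"roll": 0},{"hand": 1,"x": 0,"y": 0,"z": 0,"roll": 0},{"hand": 1,"x": 0,"y": 0,"z": 0,"roll": 0},{"hand": 1,"x": 0,"y": 0,"z": 0,"roll": 0}], "force": 100}}

```text
clock: 17.93
tool_pos: [0.6652, -0.0142, 0.2815]
tool_rot: [[-0.993, -0.117, 0.0], [-0.117, 0.993, 0.001], [-0.0, 0.001, -1.0]]
contact_force: [-2.4, 5.3, 2.6]
width: 0.264
finger_force: 97.6
```

Emit:
{"api": "servo_tool", "payload": {"plan": [{"hand": 1,"x": 0,"y": 0,"z": 0,"roll": 0},{"hand": 1,"x": 0,"y": 0,"z": 0,"roll": 0},{"hand": 1,"x": 0,"y": 0,"z": 0,"roll": 0},{"hand": 1,"x": 0,"y": 0,"z": 0,"roll": 0},{"hand": 1,"x": 0,"y": 0,"z": 0,"roll": 0},{"hand": 1,"x": 0,"y": 0,"z": 0,"roll": 0},{"hand": 1,"x": 0,"y": 0,"z": 0,"roll": 0},{"hand": 1,"x": 0,"y": 0,"z": 0,"roll": 0}]}}

```text
clock: 18.6
tool_pos: [0.6652, -0.0142, 0.2815]
tool_rot: [[-0.993, -0.117, 0.0], [-0.117, 0.993, 0.001], [-0.0, 0.001, -1.0]]
contact_force: [-1.8, 5.0, 4.2]
width: 0.258
finger_force: 97.6
```

Emit:
{"api": "servo_tool", "payload": {"plan": [{"hand": 1,"x": 0,"y": 0,"z": 0,"roll": 0},{"hand": 1,"x": 0,"y": 0,"z": 0,"roll": 0},{"hand": 1,"x": 0,"y": 0,"z": 0,"roll": 0},{"hand": 1,"x": 0,"y": 0,"z": 0,"roll": 0},{"hand": 1,"x": 0,"y": 0,"z": 0,"roll": 0},{"hand": 1,"x": 0,"y": 0,"z": 0,"roll": 0},{"hand": 1,"x": 0,"y": 0,"z": 0,"roll": 0},{"hand": 1,"x": 0,"y": 0,"z": 0,"roll": 0}]}}

```text
clock: 19.27
tool_pos: [0.6652, -0.0142, 0.2814]
tool_rot: [[-0.993, -0.117, 0.0], [-0.117, 0.993, 0.001], [-0.0, 0.001, -1.0]]
contact_force: [-3.1, 5.3, 4.5]
width: 0.26
finger_force: 97.6
```

Run:
```python
from h import *
p=np.load("stand.npy"); s=arm.state(); print(s["clock"],s["width"],to_tool(s,st(p,[.127,0,.125])[0]),s["contact_force"],s["ft_torque"],s["finger_force"])
c=arm.camera("scene"); cv2.imwrite("pics/s7.png",c["color"])
```

```text
19.2667 0.2600980382467535 [-0.6 -1.   1.4] [-3.10567638  5.34888799  4.50486481] [ 0.70132217  0.41287297 -0.01745078] 97.6123191229999
```

Gripped at 98 N, with the opening near the flats' width. I'll wait a few seconds and compare pictures to check that the tray stands still.

Emit:
{"api": "servo_tool", "payload": {"plan": [{"hand": 1,"x": 0,"y": 0,"z": 0,"roll": 0},{"hand": 1,"x": 0,"y": 0,"z": 0,"roll": 0},{"hand": 1,"x": 0,"y": 0,"z": 0,"roll": 0},{"hand": 1,"x": 0,"y": 0,"z": 0,"roll": 0},{"hand": 1,"x": 0,"y": 0,"z": 0,"roll": 0},{"hand": 1,"x": 0,"y": 0,"z": 0,"roll": 0},{"hand": 1,"x": 0,"y": 0,"z": 0,"roll": 0},{"hand": 1,"x": 0,"y": 0,"z": 0,"roll": 0}]}}

```text
clock: 19.98
tool_pos: [0.6652, -0.0142, 0.2814]
tool_rot: [[-0.993, -0.117, 0.0], [-0.117, 0.993, 0.001], [-0.0, 0.001, -1.0]]
contact_force: [-2.9, 5.1, 3.0]
width: 0.261
finger_force: 97.6
```

Emit:
{"api": "servo_tool", "payload": {"plan": [{"hand": 1,"x": 0,"y": 0,"z": 0,"roll": 0},{"hand": 1,"x": 0,"y": 0,"z": 0,"roll": 0},{"hand": 1,"x": 0,"y": 0,"z": 0,"roll": 0},{"hand": 1,"x": 0,"y": 0,"z": 0,"roll": 0},{"hand": 1,"x": 0,"y": 0,"z": 0,"roll": 0},{"hand": 1,"x": 0,"y": 0,"z": 0,"roll": 0},{"hand": 1,"x": 0,"y": 0,"z": 0,"roll": 0},{"hand": 1,"x": 0,"y": 0,"z": 0,"roll": 0}]}}

```text
clock: 20.65
tool_pos: [0.6652, -0.0142, 0.2814]
tool_rot: [[-0.993, -0.117, 0.0], [-0.117, 0.993, 0.001], [-0.0, 0.001, -1.0]]
contact_force: [-2.4, 4.5, 4.4]
width: 0.265
finger_force: 97.6
```

Emit:
{"api": "servo_tool", "payload": {"plan": [{"hand": 1,"x": 0,"y": 0,"z": 0,"roll": 0},{"hand": 1,"x": 0,"y": 0,"z": 0,"roll": 0},{"hand": 1,"x": 0,"y": 0,"z": 0,"roll": 0},{"hand": 1,"x": 0,"y": 0,"z": 0,"roll": 0},{"hand": 1,"x": 0,"y": 0,"z": 0,"roll": 0},{"hand": 1,"x": 0,"y": 0,"z": 0,"roll": 0},{"hand": 1,"x": 0,"y": 0,"z": 0,"roll": 0},{"hand": 1,"x": 0,"y": 0,"z": 0,"roll": 0}]}}

```text
clock: 21.32
tool_pos: [0.6652, -0.0142, 0.2814]
tool_rot: [[-0.993, -0.117, 0.0], [-0.117, 0.993, 0.001], [-0.0, 0.001, -1.0]]
contact_force: [-2.2, 4.9, 3.8]
width: 0.262
finger_force: 97.6
```

Run:
```python
from h import *
s=arm.state(); print(s["clock"],s["width"],s["contact_force"],s["ft_torque"],s["finger_force"])
c=arm.camera("scene")["color"]; cv2.imwrite("pics/s8.png",c); a=cv2.imread("pics/s7.png")
g=lambda i:np.float32(cv2.cvtColor(i,cv2.COLOR_BGR2GRAY)[130:220,214:300])
print(np.abs(c.astype(int)-a)[130:280,210:340].mean(),np.abs(c.astype(int)-a)[350:,:].mean(),cv2.phaseCorrelate(g(a),g(c)))
cv2.imwrite("pics/s8c.png",cv2.resize(c[60:300,130:450],None,fx=2.4,fy=2.4))
```

```text
21.3167 0.26247635838988287 [-2.16854909  4.85225633  3.81672303] [ 7.30739923e-01  4.28630483e-01 -4.72464916e-04] 97.61421885341406
0.4767179487179487 0.3928886217948718 ((0.026951393091295017, -0.032294234241035724), 1.0023357485547477)
```

View pics/s8c.png

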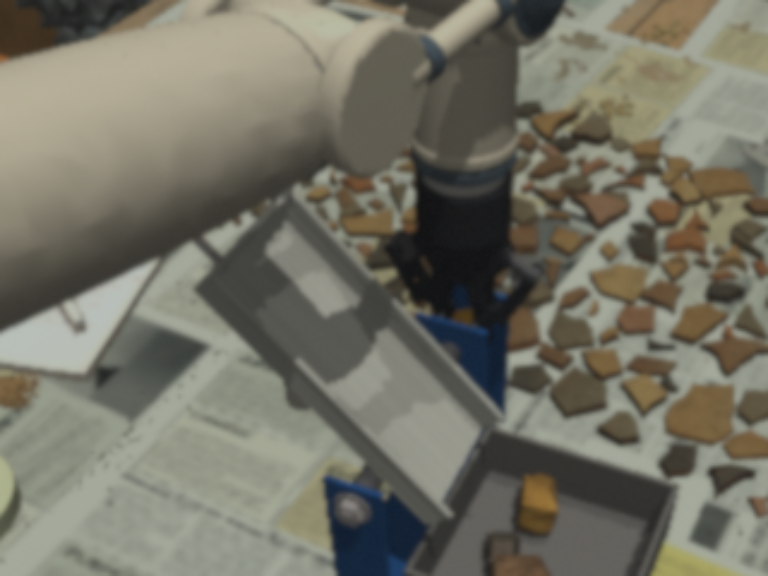

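The tray stands still, moving less than 0.05 px in 2 s, with its corner at (293,196). That's about 0.78 rad. The lumps are in the box and the head is gripped, so I'm handing in.

```bash
python3 -c "
from station import arm
print(arm.sign_off())"
```

```text
the job is handed in; nothing more can be done
None
```

I handed the job in at about 21 s of the 58 s allowed: all three lumps are in the grey box, and the gripper holds the bolt head at 98 N with the tray standing still at about 0.78 rad; the hand-in returned no verdict.

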